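Open the compressor cage with the sagging bolt and hold its gate ajar

ROBOT

A 6-joint arm with a two-finger parallel gripper is mounted at the origin on the work surface. World frame = base frame: x ahead of the robot, y to its left, z up, the work surface at z = 0. Lengths are in m, angles in degrees, forces in N, time in s.
With the tool pointing down it reaches from about 0.375 to 0.9 m from the base axis. Payload 3.1 kg.
Tool frame: the origin (TCP) lies between the finger pads; the fingertips stand bot.tip_extent ahead of it and the grasp point (between the pads) lies 2 mm behind it (bot.tip_extent is the distance from the TCP to the fingertips, in m); z points along the fingers, y is the direction in which the jaws open and shut (so a half turn about z gives the same grasp; the last joint's range is limited). The gripper opens to 87 mm and grips with 3 to 60 N. Pads are 19 mm wide; open, the fingers measure 117 mm over their backs; the gripper's body (75 mm by 190 mm) begins 51 mm behind the grasp point.
Start: joints at [59.272, 30.224, 82.088, -0, 67.689, -10.227], TCP at [0.219, 0.585, 0.24] pointing down, gripper open.
Joint ranges: [-176.69, 176.69], [-43.24, 126.21], [12.49, 139.97], [-82, 262], [0, 151.66], [-163.58, 163.58]. Speed limits (degrees/s): [159.86, 159.86, 180, 180, 180, 180].

INTERFACE

Orientations are given as a 3x3 rotation matrix whose columns are the frame's x, y, z axes.
In Python, from rig import bot, imaging, recognise, masks_of, mark_of gives the robot as it stands.
- The arm moves only by the tool send_rows, never from a script. Its argument "plan" is a list that holds one entry, the list of rows, each a list of 5 numbers: the shift along the world's x, y, z normalised to -1 to 1, where 1 is 0.03 m, then the turn about the world's z normalised to -1 to 1, where 1 is 0.1 rad, then the closure, from -1 (fully open) to 1 (shut). A call has 1 to 20 rows; each row shifts and turns the commanded pose from where the row before left it; what a row does not reach is not made up. A row lasts 1/10 s, in which the tool goes at most 50 mm and 8.59 degrees, less where a joint would pass 70% of its speed; a pose out of reach is approached as far as the arm can. A call with a number of a shift or a turn outside -1 to 1 is refused whole. A call with a gripper value outside its range is refused whole. The fingers move at their own pace and stop on an object; the grip force is fixed at half the most. Time passes only in rows, so rows that do not move let the fingers close. It gives the time, the measured TCP pose, the force and the opening at its end, in the units of the state.
- bot.read_state(): the state, without advancing time (a new reading comes with each control period).
- imaging.capture(name): name is "scene" or "top" or "wrist"; returns a dict with "img" (480x640x3 uint8, blue, green, red), "mtx" (3x3 intrinsics, pixels), "pose" (4x4, takes a point from camera to world coordinates); the wrist camera has in their place "T_tool_cam" (4x4, takes a point from camera to tool coordinates, whose origin is the TCP and whose axes are the flange's). Camera axes: x right, y down, z forward; pixel columns grow to the right and rows downward; lengths in m; the calibration is good to about 2 mm. A picture is of the moment at which its call begins: read the wrist's pose just before it. There is no depth.
- bot.hand_in(): hands the job in, once; it reports no verdict.
Trained networks look in the newest picture that a camera, given by its name, has taken for a name from the list of things; names that differ only in an ending like _2 or _b are one class to them, and where a whole thing is asked for, a point or a joint stands for the part that bears it (a point fixed in the world has none). Each returns a list of dicts, best first, with "conf" (0 to 1); they miss things now and then, are a little off and sometimes report something else, mostly with a low value. They report only what shows in the picture. A call takes as long as a camera call.
- recognise(camera, target): "at" ([x, y, z] in m, in world coordinates, good to about 4 mm: the middle of the surface that is visible of it).
- masks_of(camera, target): "region" (480x640 bool, what is visible of it).
- mark_of(camera, target): "at" ([x, y, z] in m, in world coordinates, good to about 4 mm: a listed point, or the origin of a listed thing).
The state is a dict: "time_s": time; "joint_positions": joint angles; "qvel": joint speeds; "tau": joint torques, N m; "position": TCP position; "tcp_rot": TCP orientation; "force": force on the tool from outside, world axes, zero at the start; "moment": the same for the moment, N m; "opening": opening from 0.0 (shut) to 1.0 (fully open).
Only numpy, scipy, OpenCV 4.12 (cv2) and the standard library are available. Lean on these libraries where they do the work, as an engineer would, in place of code of your own. Each camera call takes 0.05 s, during which the arm holds its last target.

TASK

Swing the guard bar out from across the compressor cage's gate until it snaps past its ball detent and sits at its end stop. Then lift the sagging bolt over the bent lip of its keeper while pulling it all the way back, and swing the sprung gate open about a hand's width (roughly 10 cm at its free edge). Finish while still holding the gate there, with the bar still seated and the things lying around the cage left where they are.

Things in the scene. Friction and masses are not known exactly. Their poses are not given: they have to be found in the camera images.
- cage: Fixed dark steel cage around a small aluminium compressor, 320 wide (y), 260 deep (x), 200 mm high. Origin: on the shelf under the middle of its front; z up, +x into the cage (away from the robot), +y along the front, to the left seen from the robot. Gate: upper part of the front, plane x = 0, hinge at the +y end. Apart from the two knobs nothing of the cage is higher than 244 mm.
- keeper (a point): Keeper on top of the lock post, at x = 0, y = -132 mm in the cage frame; this point is the top of its bent-up lip, z = 210 mm. The lip stands 10 mm above the post (y = -134 to -130 mm), between two upright steel cheeks 22 mm apart that reach z = 240 mm.
- guard_bar (a joint): Angle of the guard bar about its upright pivot. 0: it lies along the cage's +y, across the gate; grows counter-clockwise seen from above; at 1.57 it points to the robot (cage -x); end stop at 2.10. Starts at 0 to 0.3, light friction. A sprung ball under the bar resists from about 1.4 to 2.0 (2 to 4 N more at the peg), then snaps up behind the bar and keeps it at 2.03 to 2.10: seated.
- bar_pivot (a point): Pivot of the guard bar, on a bracket of the lock post at x = -35, y = -145 mm in the cage frame. The bar is a dark steel flat bar 16 mm wide, 155 mm long from here, at z = 180 to 195 mm, just in front of the gate. This point is at z = 188 mm.
- bar_peg (a point): Centre of the grip of the upright round peg on the guard bar, 140 mm from the bar's pivot. The grip is a round dark steel cylinder of 18 mm diameter, 40 mm tall (z = 250 to 290 mm), on a 10 mm stem; this point is at z = 270 mm. The cylinder turns with the bar.
- bolt_draw (a joint): How far the bolt is drawn back (m), along the gate towards its hinge (cage +y, gate shut). 0: fully home; starts at 0 to 0.006; stop at 0.042. Its downturned nose strikes the keeper's lip at about 0.009 unless lifted, is past the lip at 0.020 and out of the keeper beyond 0.025. All the way back means over 0.032. Friction about 1 N; stays where left.
- bolt_lift (a joint): How far the bolt is lifted in its loose staples (m). 0: sagging down by its own weight (about 2 N); its nose clears the keeper's lip when lifted 0.007 or more; upper stop at 0.016.
- bolt_knob (a point): Centre of the grip of the bolt's upright round steel knob: a cylinder 18 mm in diameter, 40 mm tall (z = 250 to 290 mm while it sags), on an 8 mm stem; this point is then at z = 270 mm. Bolt home, gate shut: x = 0, y = -75 mm in the cage frame, 210 mm from the hinge axis. It moves with bolt and gate; the gate can be pulled open by it.
- gate_swing (a joint): Angle of the gate: 0 shut, grows as its free edge swings out towards the robot (clockwise seen from above), up to 1.2. Upright hinge axis at x = 0, y = +135 mm in the cage frame. A spring shuts it: about 0.4 N m when shut, 0.7 N m at 0.4 rad (about 4 N at the drawn-back knob). While the bolt is in the keeper it can move only about 0.03.
- gate: The gate leaf: dark steel frame with thin steel bars, 250 mm wide, z = 90 to 200 mm, 16 mm thick. Origin: on the hinge axis, at the height of the shelf; the leaf runs along its own -y.
- gate_edge (a point): Middle of the gate's free edge, 250 mm from the hinge axis, at z = 192 mm; at 0.4 rad it has swung 100 mm.
- stem_puller: Loose black plastic valve stem puller, 205 x 34 x 16 mm, lying on the shelf in front of the cage; to be left alone. Origin under its middle.
- hex_key: Loose steel hex key, L-shaped, 100 x 36 mm, 8 mm thick, lying on the shelf; to be left alone. Origin under its long arm.
- spray_bottle: Loose empty clear plastic spray bottle lying on its side, 185 mm long, 64 mm high; to be left alone. Origin under its middle.
- tyre_gauge: Loose round tyre gauge, dial 52 mm in diameter, 22 mm thick, with a 60 mm brass stem, lying flat; to be left alone. Origin under the dial.
- socket: Loose steel socket, a tube 30 mm in diameter, standing 45 mm high; to be left alone. Origin under its centre.
- tyre_lever: Loose flat steel tyre lever, 210 x 22 x 6 mm, lying on the shelf to the robot's right; to be left alone. Origin under its middle.
- cap_tin: Loose aluminium dish, 80 mm in diameter, 35 mm high, to the robot's left; to be left alone. Origin under its centre.

How it is judged (in metres and radians):
On the way, in this order (a step that is already met when the one before it is completed fails the run):
1. the guard bar is swung out and seated behind its ball detent, the bolt not yet drawn (value of joint guard_bar above 2.03 rad and value of joint bolt_draw below 0.02 m and value of joint gate_swing below 0.1 rad), for 0.2 s.
2. the bolt is lifted over the keeper's lip and pulled all the way back, the bar still seated (value of joint bolt_draw above 0.032 m and value of joint guard_bar above 2.03 rad), for 0.1 s.
3. the gate is swung ajar about a hand's width (value of joint gate_swing between 0.25 and 0.6 rad and value of joint guard_bar above 2.03 rad), for 0.2 s.
At the end, for the whole second after the job is handed in: The robot's fingers still hold the gate (or the bolt on it, with more than 1 N) against its spring, at rest and 0.25 to 0.6 rad open (6 to 14 cm at its free edge); the guard bar is seated (over 2.03 rad); no loose thing has moved more than 30 mm (all of step 3 and contact force between the fingers and gate above 1 N and velocity of joint gate_swing between -0.1 and 0.1 rad/s and distance of each of stem_puller, hex_key, spray_bottle, tyre_gauge, socket, tyre_lever, cap_tin from where it was at the start of the episode below 0.03 m); the arm keeps its last pose, push and grip.
It fails at once if a thing lying around the cage was pushed more than 30 mm (distance of any of stem_puller, hex_key, spray_bottle, tyre_gauge, socket, tyre_lever, cap_tin from where it was at the start of the episode above 0.03 m).
It also fails if it takes over 51 s, if anything falls off the work surface, if the arm or the gripper's body presses on something with over 40 N, if the wrist force passes 120 N, or if a joint passes its speed limit or range.

## Working session

There is one attempt and no reset: what is moved stays moved. The work goes in short steps, Python scripts to look and compute and a tool call to move; the robot and the scene stay as the last step left them, time stands still between calls to the robot, and variables do not carry over. Pictures are saved under pics/ and viewed, and the job is handed in when it is done.

Besides the shell and the picture viewer there is one more tool, called after "Request:" as name(argument=value, ...) on one line, values as JSON. send_rows: Moves the arm, as the interface text tells. Its arguments: {"type":"object","properties":{"plan":{"type":"array"}},"required":["plan"]}

```bash
mkdir -p pics; ls
python3 - <<'E'
from rig import bot, imaging, recognise, masks_of, mark_of
import cv2,numpy as np
np.set_printoptions(precision=4,suppress=True)
s=bot.read_state();print(s, bot.tip_extent)
for c in ["scene","top"]:
    d=imaging.capture(c);cv2.imwrite(f"pics/{c}0.png",d["img"])
    print(d["mtx"],d["pose"])
    for t in ["cage","keeper","bar_pivot","bar_peg","bolt_knob","gate_edge","gate"]:
        r=mark_of(c,t);print(c,t,[(np.round(q["at"],4),round(q["conf"],2)) for q in r[:2]])
    for t in ["bar_peg","bolt_knob"]:
        r=recognise(c,t);print(c,t,[(np.round(q["at"],4),round(q["conf"],2)) for q in r[:2]])
E
```

```text
pics
{'time_s': 0.0, 'joint_positions': array([ 59.2707,  30.2788,  82.1582,  -0.001 ,  67.6884, -10.2259]), 'qvel': array([-0.0007, -0.1139,  0.0648, -0.0305,  0.0766,  0.0391]), 'tau': array([  0.0013, -44.0029, -17.6593,   0.0634,   0.058 ,  -0.0002]), 'position': array([0.2185, 0.5848, 0.2386]), 'tcp_rot': array([[-0.9367,  0.3503, -0.0011],
       [ 0.3503,  0.9367, -0.0019],
       [ 0.0004, -0.0022, -1.    ]]), 'force': array([ 0.018 , -0.9181, -0.0315]), 'moment': array([-0.042,  0.013, -0.078]), 'opening': 0.9970549415382552} 0.017
[[505.6503   0.     314.0425]
 [  0.     505.6503 239.8957]
 [  0.       0.       1.    ]] [[-0.8556  0.3739 -0.3579  1.0046]
 [ 0.5176  0.624  -0.5855  0.8176]
 [ 0.0044 -0.6862 -0.7274  1.1268]
 [ 0.      0.      0.      1.    ]]
scene cage [(array([ 0.6696, -0.0164,  0.0003]), 0.55)]
scene keeper [(array([ 0.6677, -0.1421,  0.2104]), 0.8), (array([ 0.6076, -0.0183,  0.2716]), 0.34)]
scene bar_pivot [(array([ 0.6392, -0.1619,  0.1853]), 0.59)]
scene bar_peg [(array([ 0.6056, -0.0213,  0.2731]), 0.6)]
scene bolt_knob [(array([ 0.6694, -0.0848,  0
[... 295 characters left out ...]
    ]] [[-0.009  -0.9816  0.1908  0.2825]
 [-0.9996  0.0035 -0.0291  0.0625]
 [ 0.0279 -0.191  -0.9812  1.4262]
 [ 0.      0.      0.      1.    ]]
top cage [(array([ 0.6683, -0.0139, -0.001 ]), 0.85)]
top keeper [(array([ 0.6706, -0.1472,  0.2071]), 0.97), (array([ 0.4814, -0.0772,  0.0046]), 0.56)]
top bar_pivot [(array([ 0.6326, -0.162 ,  0.1902]), 0.76)]
top bar_peg [(array([ 0.6044, -0.0216,  0.2693]), 0.61)]
top bolt_knob [(array([ 0.6654, -0.0855,  0.2701]), 0.57)]
top gate_edge [(array([ 0.6667, -0.1286,  0.1914]), 0.64)]
top gate [(array([0.6651, 0.1201, 0.0007]), 0.81)]
top bar_peg [(array([ 0.6128, -0.0728,  0.1953]), 0.8)]
top bolt_knob [(array([ 0.6621, -0.0782,  0.2192]), 0.7)]
```

View pics/scene0.png

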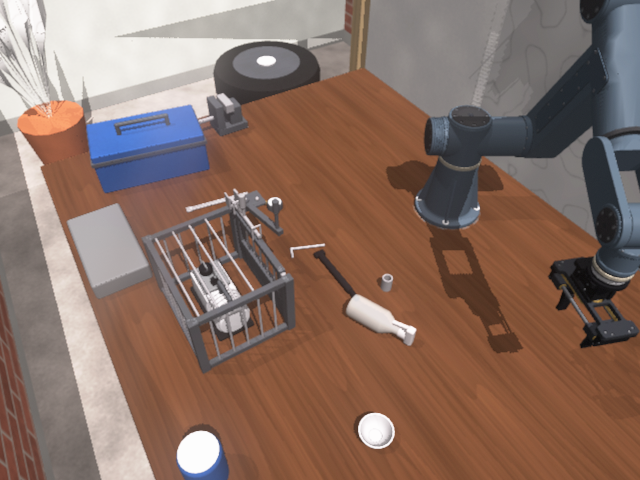

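View pics/top0.png

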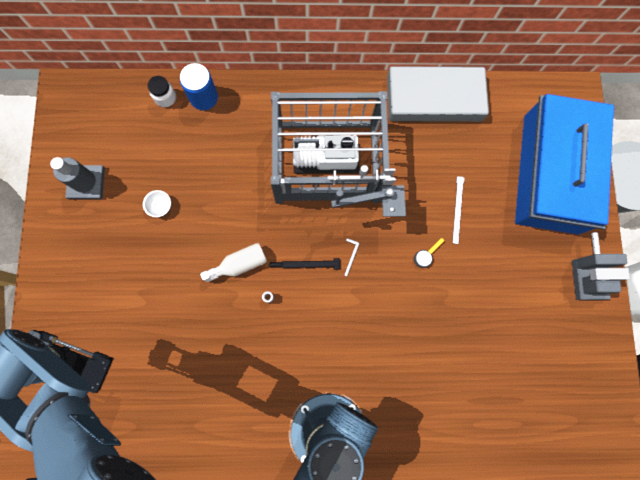

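Run:
```python
from rig import mark_of
import numpy as np
for t in "stem_puller hex_key spray_bottle tyre_gauge socket tyre_lever cap_tin".split():
  for c in ["scene","top"]:
    r=mark_of(c,t);print(c,t,[(np.round(q["at"],3),round(q["conf"],2)) for q in r[:2]])
```

```text
scene stem_puller [(array([0.471, 0.048, 0.005]), 0.87)]
top stem_puller [(array([0.47 , 0.051, 0.001]), 0.65)]
scene hex_key [(array([ 0.486, -0.076,  0.002]), 0.67), (array([ 0.638, -0.159,  0.186]), 0.66)]
top hex_key [(array([ 0.488, -0.075,  0.003]), 0.49)]
scene spray_bottle [(array([0.47 , 0.267, 0.002]), 0.7)]
top spray_bottle [(array([ 0.466,  0.267, -0.001]), 0.86), (array([ 0.67 , -0.146,  0.206]), 0.52)]
scene tyre_gauge [(array([0.468, 0.266, 0.001]), 0.65), (array([ 0.485, -0.286, -0.002]), 0.53)]
top tyre_gauge [(array([ 0.483, -0.288, -0.002]), 0.69)]
scene socket [(array([ 0.37 ,  0.17 , -0.002]), 0.6)]
top socket [(array([ 0.377,  0.171, -0.003]), 0.56), (array([ 0.668, -0.131,  0.196]), 0.41)]
scene tyre_lever [(array([ 0.63 , -0.398, -0.004]), 0.66)]
top tyre_lever [(array([ 0.629, -0.4  ,  0.   ]), 0.67)]
scene cap_tin [(array([0.647, 0.494, 0.001]), 0.72)]
top cap_tin [(array([0.646, 0.494, 0.001]), 0.77), (array([ 0.664,  0.117, -0.001]), 0.45)]
```

The scene picture shows the bar across the gate with its peg near (277,205), the bolt knob near (240,200), and the loose items low in front of the cage. The top picture agrees (peg around 340,195; bolt around 385,178). Both cameras' network marks match the listed geometry. The cage yaw is about 0.01 rad, the bar angle about 0.21, and the peg is at about (0.605,-0.0215). Next I move above the peg.

Request:
send_rows(plan=[[[0.3, -0.5, 1, -0.5, -1], [0.6, -0.95, 1, -0.5, -1], [0.6, -0.95, 1, -0.5, -1], [0.6, -0.95, 1, -0.5, -1], [0.6, -0.95, 0, -0.5, -1], [0.6, -0.95, 0, -0.5, -1], [0.6, -0.95, 0, -0.5, -1], [0.6, -0.95, 0, -0.5, -1], [0.6, -0.95, 0, -0.5, -1], [0.6, -0.95, 0, -0.5, -1], [0.6, -0.95, 0, -0.5, -1], [0.6, -0.95, 0, -0.5, -1], [0.6, -0.95, 0, -0.5, -1], [0.6, -0.95, 0, -0.5, -1], [0.6, -0.95, 0, -0.5, -1], [0.6, -0.95, 0, -0.5, -1], [0.6, -0.95, 0, -0.5, -1], [0.6, -0.95, 0, -0.5, -1], [0.6, -0.95, 0, -0.5, -1], [0.3, -0.5, 0, -0.5, -1]]])

```text
time_s: 3.7
position: [0.5621, 0.0401, 0.3594]
tcp_rot: [[-0.207, 0.978, 0.001], [0.978, 0.207, -0.001], [-0.001, 0.0, -1.0]]
force: [-0.3, 0.4, 0.4]
opening: 0.998
```

Request:
send_rows(plan=[[[0.4, -0.8, 0, 0, -1], [0.4, -0.8, 0, 0, -1], [0, 0, 0, 0, -1], [0, 0, 0, 0, -1]]])

```text
time_s: 4.1
position: [0.5844, -0.0052, 0.3593]
tcp_rot: [[-0.21, 0.978, -0.001], [0.978, 0.21, 0.001], [0.001, -0.001, -1.0]]
force: [0.0, -0.4, 0.6]
opening: 0.998
```

```bash
cat > look.py <<'E'
from rig import bot, imaging, recognise, masks_of, mark_of
import cv2,numpy as np,sys
np.set_printoptions(precision=4,suppress=True)
tag=sys.argv[1]; cams=sys.argv[2].split(','); names=sys.argv[3].split(',')
s=bot.read_state();print(s["time_s"],s["position"],s["tcp_rot"][:,1],s["force"],s["opening"],s["joint_positions"])
for c in cams:
    d=imaging.capture(c);cv2.imwrite(f"pics/{c}_{tag}.png",d["img"])
    for t in names:
        r=mark_of(c,t);print(c,t,[(np.round(q["at"],4),round(q["conf"],2)) for q in r[:2]])
E
python3 look.py 1 wrist,top,scene bar_peg,bolt_knob,bar_pivot,keeper,gate_edge
```

```text
4.1 [ 0.5844 -0.0052  0.3593] [ 0.9776  0.2103 -0.0009] [ 0.0103 -0.3525  0.5833] 0.9979531884259983 [-11.4872  20.5665  78.9026   0.0517  80.6099 -23.6337]
wrist bar_peg [(array([ 0.6055, -0.0218,  0.2728]), 0.58)]
wrist bolt_knob []
wrist bar_pivot []
wrist keeper [(array([ 0.6678, -0.0187, -0.0032]), 0.39)]
wrist gate_edge [(array([ 0.6718, -0.1306,  0.1918]), 0.83)]
top bar_peg []
top bolt_knob [(array([ 0.6665, -0.0859,  0.2708]), 0.44)]
top bar_pivot [(array([ 0.6328, -0.1619,  0.1896]), 0.66)]
top keeper [(array([ 0.672 , -0.1466,  0.2063]), 0.83)]
top gate_edge [(array([ 0.6668, -0.0125, -0.0016]), 0.67), (array([ 0.6701, -0.1286,  0.1907]), 0.64)]
scene bar_peg [(array([ 0.6059, -0.0223,  0.274 ]), 0.89)]
scene bolt_knob [(array([ 0.6735, -0.0829,  0.2667]), 0.8)]
scene bar_pivot [(array([ 0.6353, -0.1604,  0.1856]), 0.92), (array([ 0.6665, -0.1279,  0.1887]), 0.72)]
scene keeper [(array([ 0.6695, -0.1441,  0.2115]), 0.82)]
scene gate_edge [(array([ 0.6683, -0.1289,  0.19  ]), 0.89)]
```

Request:
send_rows(plan=[[[0.71, -0.56, 0, 0, -1], [0, 0, -0.5, 0, -1], [0, 0, -1, 0, -1], [0, 0, -1, 0, -1], [0, 0, -0.5, 0, 0.4], [0, 0, 0, 0, 0.4], [0, 0, 0, 0, 0.4], [0, 0, 0, 0, 0.4], [0, 0, 0, 0, 0.4]]])

```text
time_s: 5.9
position: [0.607, -0.0225, 0.271]
tcp_rot: [[-0.211, 0.977, 0.003], [0.977, 0.211, -0.001], [-0.001, 0.003, -1.0]]
force: [-0.2, 0.2, 0.4]
opening: 0.632
```

```bash
python3 look.py 2 wrist,scene bar_peg,bolt_knob
```

```text
5.9 [ 0.607  -0.0225  0.271 ] [0.9774 0.2115 0.0026] [-0.1596  0.1919  0.4403] 0.6316258075826191 [-12.6573  26.8741  82.7787  -0.0007  70.1802 -24.8648]
wrist bar_peg [(array([ 0.6082, -0.0224,  0.2719]), 0.63), (array([ 0.4689,  0.049 , -0.0017]), 0.41)]
wrist bolt_knob []
scene bar_peg [(array([ 0.6083, -0.0212,  0.2709]), 0.71)]
scene bolt_knob [(array([ 0.6705, -0.0821,  0.2687]), 0.74), (array([ 0.6323, -0.4013, -0.0028]), 0.2)]
```

View pics/wrist_2.png

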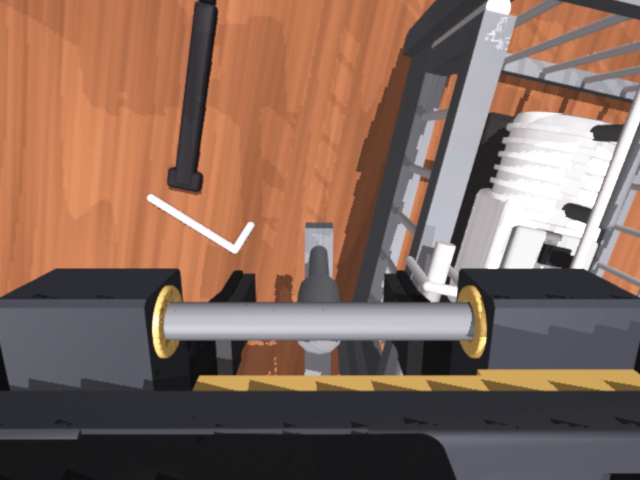

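View pics/scene_2.png

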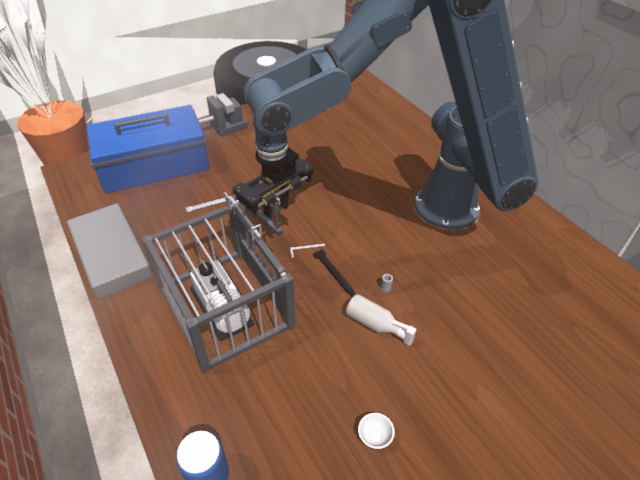

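The peg sits centred between the fingers (wrist pixel ~(318,300)). Computing the arc.

Run:
```python
import numpy as np
P=np.array([.636,-.1615]);r=.1415
ph=np.r_[0.205,np.arange(0.3,2.21,0.1)]
p=P+r*np.c_[-np.sin(ph),np.cos(ph)]
d=np.diff(p,axis=0)/.03
for a,q,e in zip(ph[1:],p[1:],d):print(round(a,2),q.round(4),e.round(2))
```

```text
0.3 [ 0.5942 -0.0263] [-0.43 -0.11]
0.4 [ 0.5809 -0.0312] [-0.44 -0.16]
0.5 [ 0.5682 -0.0373] [-0.42 -0.21]
0.6 [ 0.5561 -0.0447] [-0.4  -0.25]
0.7 [ 0.5448 -0.0533] [-0.38 -0.29]
0.8 [ 0.5345 -0.0629] [-0.34 -0.32]
0.9 [ 0.5252 -0.0735] [-0.31 -0.35]
1.0 [ 0.5169 -0.085 ] [-0.27 -0.38]
1.1 [ 0.5099 -0.0973] [-0.23 -0.41]
1.2 [ 0.5041 -0.1102] [-0.19 -0.43]
1.3 [ 0.4997 -0.1236] [-0.15 -0.45]
1.4 [ 0.4966 -0.1374] [-0.1  -0.46]
1.5 [ 0.4949 -0.1515] [-0.06 -0.47]
1.6 [ 0.4946 -0.1656] [-0.01 -0.47]
1.7 [ 0.4957 -0.1797] [ 0.04 -0.47]
1.8 [ 0.4982 -0.1936] [ 0.08 -0.46]
1.9 [ 0.5021 -0.2072] [ 0.13 -0.45]
2.0 [ 0.5073 -0.2204] [ 0.17 -0.44]
2.1 [ 0.5139 -0.2329] [ 0.22 -0.42]
2.2 [ 0.5216 -0.2448] [ 0.26 -0.39]
```

Request:
send_rows(plan=[[[0, 0, 0, 0, 0.4], [0, 0, 0, 0, 0.4], [0, 0, 0, 0, 0.4], [0, 0, 0, 0, 0.4], [-0.43, -0.11, 0, 0.8, 0.4], [-0.44, -0.16, 0, 0.8, 0.4], [-0.42, -0.21, 0, 0.8, 0.4], [-0.4, -0.25, 0, 0.8, 0.4], [-0.38, -0.29, 0, 0.8, 0.4], [-0.34, -0.32, 0, 0.8, 0.4], [-0.31, -0.35, 0, 0.8, 0.4], [-0.27, -0.38, 0, 0.8, 0.4], [-0.23, -0.41, 0, 0.8, 0.4], [-0.19, -0.43, 0, 0.8, 0.4]]])

```text
time_s: 7.6
position: [0.5034, -0.1097, 0.2696]
tcp_rot: [[-0.85, 0.526, -0.0], [0.526, 0.85, 0.001], [0.0, 0.001, -1.0]]
force: [-0.3, 0.9, 0.1]
opening: 0.299
```

```bash
python3 look.py 3 wrist,scene,top bar_peg,bolt_knob,bar_pivot
```

```text
7.6 [ 0.5034 -0.1097  0.2696] [0.5264 0.8502 0.0005] [-0.2573  0.9272  0.0919] 0.2994207375988219 [-24.7582  19.6087  95.5923   0.0366  64.8198 -83.0103]
wrist bar_peg [(array([ 0.507 , -0.1019,  0.2734]), 0.86)]
wrist bolt_knob []
wrist bar_pivot []
scene bar_peg [(array([ 0.3702,  0.1656, -0.0017]), 0.4)]
scene bolt_knob [(array([ 0.6685, -0.0841,  0.269 ]), 0.81)]
scene bar_pivot [(array([ 0.637 , -0.1623,  0.1855]), 0.84)]
top bar_peg []
top bolt_knob [(array([ 0.6664, -0.0855,  0.2688]), 0.75)]
top bar_pivot [(array([ 0.4856, -0.288 , -0.0018]), 0.64), (array([ 0.6345, -0.1608,  0.1904]), 0.59)]
```

View pics/wrist_3.png

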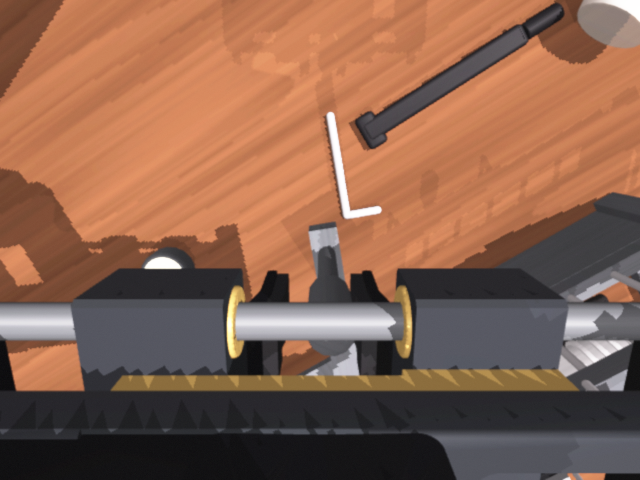

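The peg is caged and follows, lying against the trailing pad. I continue through the detent.

Request:
send_rows(plan=[[[-0.15, -0.45, 0, 0.8, 0.4], [-0.1, -0.46, 0, 0.8, 0.4], [-0.06, -0.47, 0, 0.8, 0.4], [-0.01, -0.47, 0, 0.8, 0.4], [0.04, -0.47, 0, 0.8, 0.4], [0.08, -0.46, 0, 0.8, 0.4], [0.13, -0.45, 0, 0.8, 0.4], [0.17, -0.44, 0, 0.8, 0.4], [0.22, -0.42, 0, 0.6, 0.4], [0, 0, 0, 0, 0.4]]])

```text
time_s: 9.2
position: [0.5143, -0.2339, 0.2695]
tcp_rot: [[-0.99, -0.14, 0.001], [-0.14, 0.99, -0.001], [-0.001, -0.001, -1.0]]
force: [-0.1, 0.6, 0.3]
opening: 0.298
```

```bash
python3 look.py 4 wrist,scene,top bar_peg,bar_pivot,bolt_knob
```

```text
9.2 [ 0.5143 -0.2339  0.2695] [-0.1404  0.9901 -0.0013] [-0.0651  0.6015  0.3066] 0.2983266388538574 [ -35.773    23.5779   88.8934   -0.0158   67.4373 -133.8386]
wrist bar_peg [(array([ 0.5141, -0.2287,  0.2704]), 0.8)]
wrist bar_pivot []
wrist bolt_knob []
scene bar_peg [(array([ 0.512 , -0.2291,  0.2714]), 0.93)]
scene bar_pivot [(array([ 0.6382, -0.1587,  0.1879]), 0.87)]
scene bolt_knob [(array([ 0.6703, -0.0807,  0.2695]), 0.55)]
top bar_peg []
top bar_pivot [(array([ 0.6344, -0.1601,  0.1943]), 0.57)]
top bolt_knob [(array([ 0.6654, -0.0855,  0.2682]), 0.53)]
```

View pics/wrist_4.png

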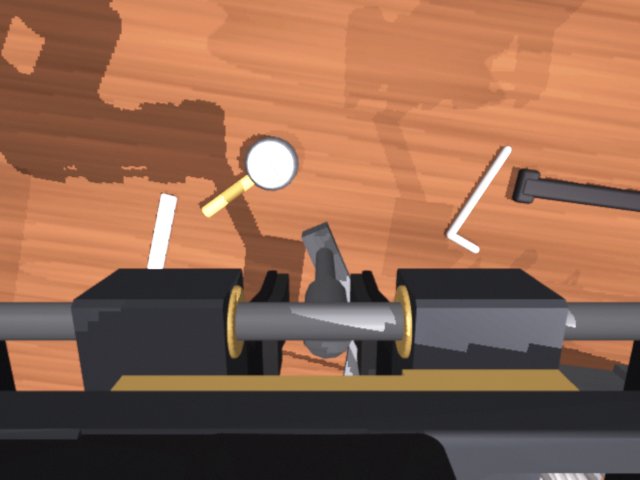

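The peg looks centred, so it probably snapped forward (angle ~2.07). I push on gently until the end stop gives force.

Request:
send_rows(plan=[[[0.09, -0.13, 0, 0, 0.4], [0.09, -0.13, 0, 0, 0.4], [0, 0, 0, 0, 0.4]]])

```text
time_s: 10.1
position: [0.5157, -0.2356, 0.2691]
tcp_rot: [[-0.99, -0.142, -0.009], [-0.142, 0.99, 0.011], [0.007, 0.012, -1.0]]
force: [-5.8, 10.1, 6.7]
opening: 0.3
```

The bar is hard against its stop: the tool was blocked at 12 N, more than the detent. I back off, open and lift.

Request:
send_rows(plan=[[[-0.12, 0.17, 0, 0, 0.4], [0, 0, 0, 0, -0.3], [0, 0, 0, 0, -0.3], [0, 0, 0, 0, -0.3], [0, 0, 0, 0, -0.3], [0, 0, 0, 0, -0.3], [0, 0, 0, 0, -0.3], [0, 0, 0.5, 0, -0.3], [0, 0, 1, 0, -0.3], [0, 0, 1, 0, -0.3], [0, 0, 0.5, 0, -1]]])

```text
time_s: 11.2
position: [0.5162, -0.2358, 0.3624]
tcp_rot: [[-0.99, -0.142, 0.004], [-0.142, 0.99, -0.003], [-0.003, -0.003, -1.0]]
force: [-0.1, 0.2, -0.3]
opening: 0.688
```

```bash
python3 look.py 5 scene,top,wrist bar_peg,bar_pivot,bolt_knob,cage,gate,keeper
```

```text
11.2 [ 0.5162 -0.2358  0.3624] [-0.1418  0.9899 -0.0033] [-0.1068  0.1798 -0.2635] 0.6883474572349839 [ -35.8264   18.7594   81.1979   -0.0028   79.7763 -133.9764]
scene bar_peg [(array([ 0.5148, -0.2289,  0.2719]), 0.7)]
scene bar_pivot [(array([ 0.6364, -0.1598,  0.1892]), 0.69)]
scene bolt_knob [(array([ 0.6699, -0.0835,  0.2698]), 0.6), (array([0.4664, 0.2665, 0.0037]), 0.45)]
scene cage [(array([ 0.6688, -0.018 ,  0.0007]), 0.91), (array([ 0.5134, -0.2282,  0.271 ]), 0.52)]
scene gate []
scene keeper [(array([ 0.6703, -0.1431,  0.2107]), 0.92)]
top bar_peg []
top bar_pivot [(array([ 0.6325, -0.1617,  0.1907]), 0.8)]
top bolt_knob [(array([ 0.6631, -0.087 ,  0.2729]), 0.67), (array([ 0.4852, -0.0784,  0.0063]), 0.66)]
top cage [(array([ 0.6677, -0.0119, -0.0007]), 0.95)]
top gate [(array([ 0.6665,  0.1214, -0.0037]), 0.68)]
top keeper [(array([ 0.6726, -0.1478,  0.2077]), 0.76)]
wrist bar_peg [(array([ 0.5127, -0.2299,  0.2743]), 0.96)]
wrist bar_pivot [(array([ 0.6324, -0.1619,  0.1888]), 0.71)]
wrist bolt_knob []
wrist cage []
wrist gate []
wrist keeper []
```

View pics/scene_5.png

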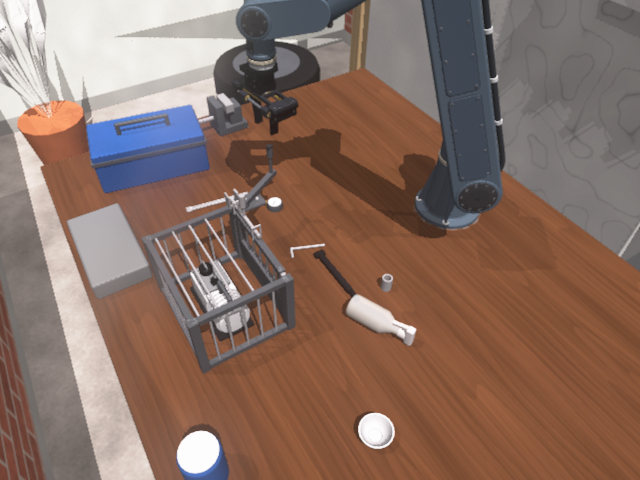

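The scene picture shows the bar swung out, with its peg at (270,150), and everything else undisturbed. The angle from peg and pivot is ~2.08, so the bar is seated. Next, above the knob with the jaws turned along x.

Request:
send_rows(plan=[[[0.28, 0.28, 0, -0.95, -1], [0.28, 0.28, 0, -0.95, -1], [0.28, 0.28, 0, -0.95, -1], [0.28, 0.28, 0, -0.95, -1], [0.28, 0.28, 0, -0.95, -1], [0.28, 0.28, 0, -0.95, -1], [0.28, 0.28, 0, -0.95, -1], [0.28, 0.28, 0, -0.95, -1], [0.28, 0.28, 0, -0.95, -1], [0.28, 0.28, 0, -0.95, -1], [0.28, 0.28, 0, -0.95, -1], [0.28, 0.28, 0, -0.95, -1], [0.28, 0.28, 0, -0.95, -1], [0.28, 0.28, 0, -0.95, -1], [0.28, 0.28, 0, -0.95, -1], [0.28, 0.28, 0, -0.95, -1], [0.28, 0.28, 0, -0.95, -1], [0.28, 0.28, 0, -0.95, -1], [0, 0, 0, 0, -1]]])

```text
time_s: 14.15
position: [0.6672, -0.0829, 0.3593]
tcp_rot: [[-0.005, 1.0, 0.0], [1.0, 0.005, 0.0], [0.0, 0.0, -1.0]]
force: [-0.8, 0.0, -0.2]
opening: 1.0
```

```bash
python3 look.py 6 wrist,scene bolt_knob,bar_peg,bar_pivot,keeper
```

```text
14.15 [ 0.6672 -0.0829  0.3593] [1.     0.0047 0.0003] [-0.7582  0.0106 -0.2482] 0.9998003935149953 [-16.5952  28.5363  65.7471   0.027   85.7065 -16.8688]
wrist bolt_knob [(array([ 0.6682, -0.0811,  0.2684]), 0.66)]
wrist bar_peg []
wrist bar_pivot [(array([ 0.632 , -0.1609,  0.188 ]), 0.94)]
wrist keeper [(array([ 0.6668, -0.1487,  0.2109]), 0.85)]
scene bolt_knob [(array([ 0.671 , -0.0821,  0.268 ]), 0.77)]
scene bar_peg [(array([ 0.5118, -0.2279,  0.2714]), 0.63), (array([ 0.4852, -0.0741,  0.0023]), 0.48)]
scene bar_pivot [(array([ 0.6376, -0.1611,  0.1849]), 0.71), (array([0.6452, 0.4954, 0.0023]), 0.46)]
scene keeper [(array([ 0.6702, -0.1433,  0.2104]), 0.7), (array([ 0.4845, -0.0773,  0.0014]), 0.59)]
```

View pics/wrist_6.png

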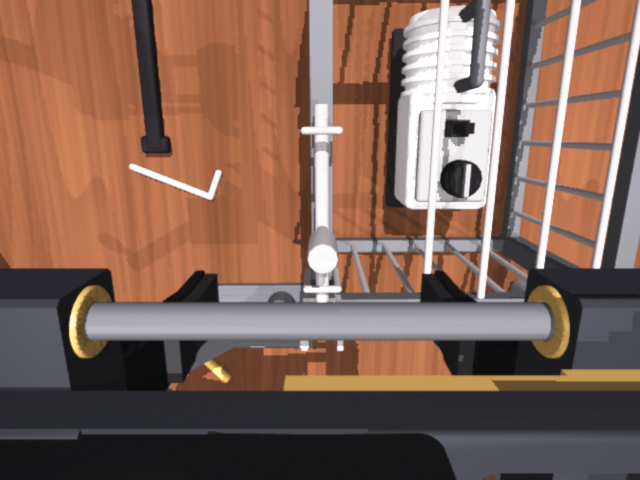

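The knob is centred under the tool (pixel (322,255)). I descend and grip.

Request:
send_rows(plan=[[[0.05, 0, -0.5, 0, -1], [0, 0, -1, 0, -1], [0, 0, -1, 0, -1], [0, 0, -0.5, 0, -0.5], [0, 0, 0, 0, 1], [0, 0, 0, 0, 1], [0, 0, 0, 0, 1], [0, 0, 0, 0, 1], [0, 0, 0, 0, 1], [0, 0, 0, 0, 1], [0, 0, 0, 0, 1], [0, 0, 0, 0, 1], [0, 0, 0, 0, 1], [0, 0, 0, 0, 1], [0, 0, 0, 0, 1]]])

```text
time_s: 16.15
position: [0.6684, -0.0839, 0.2696]
tcp_rot: [[-0.003, 1.0, 0.001], [1.0, 0.003, -0.0], [-0.0, 0.001, -1.0]]
force: [1.9, 0.2, -0.5]
opening: 0.199
```

```bash
python3 look.py 7 wrist,scene bolt_knob,bar_peg,bar_pivot
```

```text
16.15 [ 0.6684 -0.0839  0.2696] [1.     0.0029 0.0012] [ 1.8887  0.213  -0.5152] 0.19858842207831628 [-16.6472  32.4715  72.6279   0.0159  74.8339 -16.8185]
wrist bolt_knob [(array([ 0.6656, -0.0779,  0.2679]), 0.72)]
wrist bar_peg []
wrist bar_pivot [(array([ 0.4805, -0.0743,  0.0002]), 0.34)]
scene bolt_knob [(array([ 0.6697, -0.0836,  0.2687]), 0.47)]
scene bar_peg [(array([ 0.5153, -0.2294,  0.2692]), 0.78), (array([ 0.635 , -0.1583,  0.1877]), 0.41)]
scene bar_pivot [(array([ 0.6379, -0.1573,  0.1887]), 0.72)]
```

View pics/wrist_7.png

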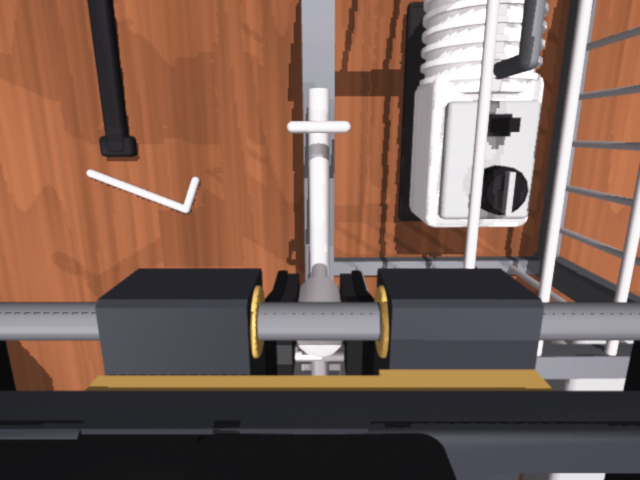

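Gripped (opening 17 mm on an 18 mm knob). Lift by 11 mm.

Request:
send_rows(plan=[[[0, 0, 0.12, 0, 1], [0, 0, 0.13, 0, 1], [0, 0, 0.12, 0, 1], [0, 0, 0, 0, 1], [0, 0, 0, 0, 1]]])

```text
time_s: 17.05
position: [0.668, -0.0839, 0.2809]
tcp_rot: [[-0.003, 1.0, 0.001], [1.0, 0.003, -0.0], [-0.0, 0.001, -1.0]]
force: [1.6, -1.3, -1.7]
opening: 0.194
```

The weight is carried (about -1.7 N in z), so the bolt is up 11 mm. Now I draw it.

Request:
send_rows(plan=[[[0, 0.13, 0, 0, 1], [0, 0.13, 0, 0, 1], [0, 0.13, 0, 0, 1], [0, 0.13, 0, 0, 1], [0, 0.13, 0, 0, 1], [0, 0.13, 0, 0, 1], [0, 0.13, 0, 0, 1], [0, 0.13, 0, 0, 1], [0, 0.13, 0, 0, 1], [0, 0, 0, 0, 1], [0, 0, 0, 0, 1]]])

```text
time_s: 18.15
position: [0.6679, -0.048, 0.2806]
tcp_rot: [[-0.003, 1.0, -0.0], [1.0, 0.003, 0.001], [0.001, -0.0, -1.0]]
force: [2.1, 0.4, -0.4]
opening: 0.197
```

```bash
python3 look.py 8 wrist,scene,top bolt_knob,bar_peg,bar_pivot,keeper
```

```text
18.15 [ 0.6679 -0.048   0.2806] [ 1.      0.0034 -0.    ] [ 2.0815  0.3926 -0.3786] 0.19672779014468442 [-13.6802  31.611   72.4516   0.072   75.9567 -13.8932]
wrist bolt_knob [(array([ 0.6689, -0.0458,  0.2762]), 0.9)]
wrist bar_peg []
wrist bar_pivot [(array([ 0.6694, -0.1328,  0.1922]), 0.58)]
wrist keeper []
scene bolt_knob [(array([ 0.6694, -0.0499,  0.2787]), 0.56)]
scene bar_peg [(array([ 0.514 , -0.2322,  0.2698]), 0.64)]
scene bar_pivot [(array([ 0.6381, -0.1584,  0.1854]), 0.67)]
scene keeper [(array([ 0.6695, -0.1464,  0.2114]), 0.56)]
top bolt_knob []
top bar_peg [(array([ 0.5106, -0.2293,  0.2701]), 0.61)]
top bar_pivot [(array([ 0.6326, -0.1589,  0.1907]), 0.82)]
top keeper [(array([ 0.6758, -0.1467,  0.2086]), 0.59)]
```

View pics/wrist_8.png

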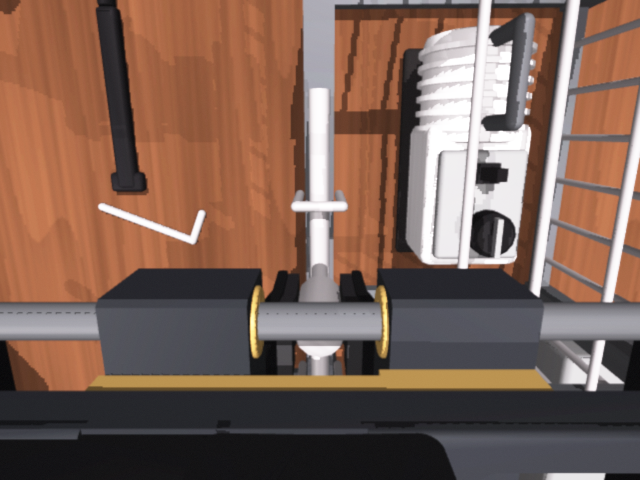

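The bolt moved freely by 36 mm from a start ≥ 0, so it is drawn beyond 0.032. The bar peg is unchanged. Now I swing the gate along its arc to 0.4 rad.

Request:
send_rows(plan=[[[0, 0.04, 0, 0, 1], [-0.22, 0.01, 0, -0.4, 1], [-0.22, 0.01, 0, -0.4, 1], [-0.22, 0.02, 0, -0.4, 1], [-0.22, 0.03, 0, -0.4, 1], [-0.22, 0.04, 0, -0.4, 1], [-0.22, 0.05, 0, -0.4, 1], [-0.22, 0.06, 0, -0.4, 1], [-0.22, 0.07, 0, -0.4, 1], [-0.21, 0.08, 0, -0.4, 1], [-0.21, 0.08, 0, -0.4, 1], [0, 0, 0, 0, 1], [0, 0, 0, 0, 1], [0, 0, 0, 0, 1], [0, 0, 0, 0, 1], [0, 0, 0, 0, 1]]])

```text
time_s: 20.5
position: [0.603, -0.0345, 0.2807]
tcp_rot: [[0.387, 0.922, 0.001], [0.922, -0.387, -0.001], [-0.0, 0.001, -1.0]]
force: [2.6, -2.2, -0.7]
opening: 0.197
```

```bash
python3 look.py 9 wrist,scene,top bolt_knob,bar_peg,bar_pivot,gate_edge,gate,stem_puller,hex_key,spray_bottle,tyre_gauge,socket,tyre_lever,cap_tin
```

```text
20.5 [ 0.603  -0.0345  0.2807] [ 0.9223 -0.3866  0.0008] [ 2.5767 -2.2119 -0.6949] 0.19720078326553137 [-13.8507  26.0983  82.5076  -0.0296  71.3503   8.8999]
wrist bolt_knob [(array([ 0.6006, -0.0295,  0.2816]), 0.89)]
wrist bar_peg []
wrist bar_pivot []
wrist gate_edge [(array([ 0.5706, -0.1119,  0.1936]), 0.72)]
wrist gate []
wrist stem_puller [(array([ 0.4714,  0.0482, -0.0012]), 0.91)]
wrist hex_key []
wrist spray_bottle []
wrist tyre_gauge []
wrist socket [(array([ 0.3751,  0.1676, -0.0035]), 0.93)]
wrist tyre_lever []
wrist cap_tin []
scene bolt_knob [(array([ 0.603 , -0.0331,  0.2808]), 0.65)]
scene bar_peg [(array([ 0.6681, -0.1419,  0.2108]), 0.66)]
scene bar_pivot [(array([ 0.6384, -0.1609,  0.188 ]), 0.71)]
scene gate_edge [(array([ 0.5703, -0.1102,  0.1886]), 0.78)]
scene gate [(array([0.6465, 0.4961, 0.0031]), 0.61), (array([ 0.5989, -0.0337,  0.282 ]), 0.23)]
scene stem_puller [(array([0.4713, 0.0483, 0.0027]), 0.94)]
scene hex_key [(array([ 0.4848, -0.0728,  0.0006]), 0.61)]
scene spray_bottle [(array([0.4701, 0.2705, 0.0029]), 0.73)]
scene tyre_gauge []
scene socket 
[... 159 characters left out ...]
.46)]
top bolt_knob []
top bar_peg [(array([ 0.5143, -0.2294,  0.2716]), 0.8), (array([ 0.6658,  0.1202, -0.0002]), 0.47)]
top bar_pivot [(array([ 0.6338, -0.1598,  0.1885]), 0.61)]
top gate_edge [(array([ 0.6282, -0.4006,  0.001 ]), 0.21)]
top gate [(array([ 0.6639,  0.122 , -0.0043]), 0.74)]
top stem_puller [(array([0.4645, 0.2683, 0.0003]), 0.72)]
top hex_key []
top spray_bottle [(array([0.4663, 0.267 , 0.0039]), 0.62)]
top tyre_gauge [(array([ 0.4827, -0.2863, -0.0003]), 0.52)]
top socket [(array([ 0.4832, -0.2881, -0.0026]), 0.59), (array([ 0.631 , -0.398 , -0.0009]), 0.49)]
top tyre_lever [(array([ 0.6302, -0.3998,  0.0019]), 0.57)]
top cap_tin [(array([0.6448, 0.4932, 0.0005]), 0.78)]
```

View pics/scene_9.png

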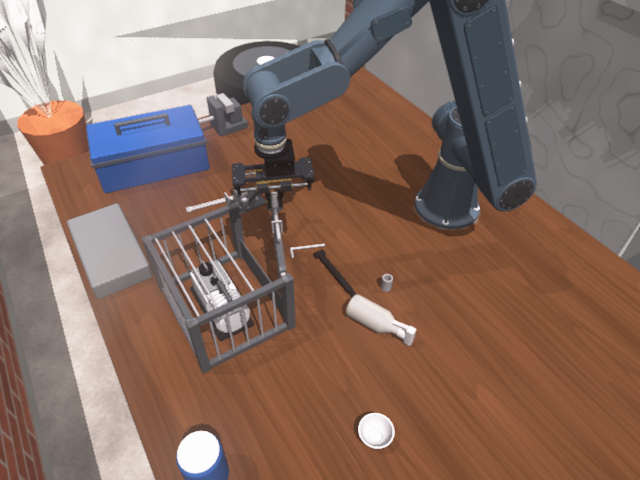

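View pics/top_9.png

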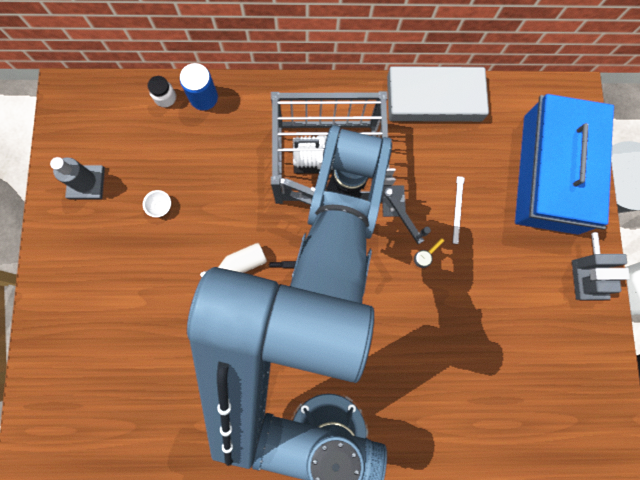

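View pics/wrist_9.png

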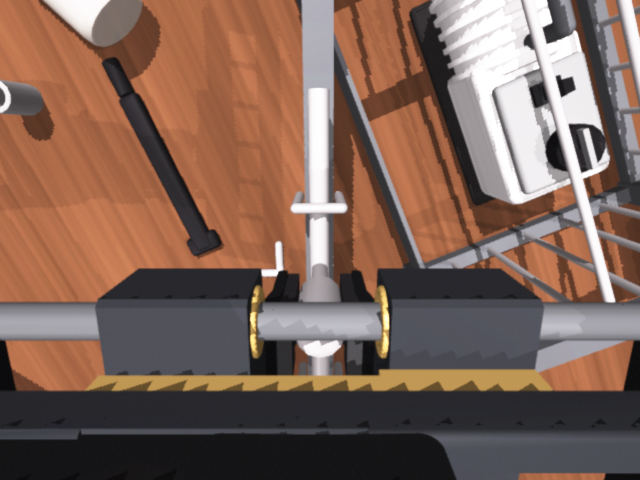

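The gate edge has swung about 98 mm (0.40 rad). The knob is firmly between the pads (wrist (320,300)), the top picture shows the bar still out (peg ~(425,233)), and the loose items it and the networks show are where they were. Handing in.

Run:
```python
from rig import bot
s=bot.read_state();print(s["time_s"],s["qvel"].round(3),s["opening"]);print(bot.hand_in())
```

```text
22.45 [ 0.062 -0.042 -0.039  0.008 -0.061 -0.052] 0.2000720158191269
the job is handed in; nothing more can be done
None
```

The job is handed in at 22.5 s of the 51 s allowed. All three steps were carried out in order, and the arm is still holding the gate open by the bolt knob. I got no verdict back, so everything below comes from my own measurements.

- **Guard bar:** I swung it out until it stopped hard at about 12 N. The last images put it at about 2.08 rad, above the 2.03 needed. That margin is close to the accuracy of the image marks, so the hard stop is the stronger evidence that it is seated.
- **Bolt:** I lifted it 11 mm, then drew it back 36 mm freely, plus about 1 mm more just before the swing.
- **Gate:** The free edge moved about 98 mm, which is about 0.40 rad. At hand-in the knob was still gripped (17 mm opening on an 18 mm knob), the arm was at rest, and the tool had last read about 3.5 N.
- **Loose things:** In the last look, every correct detection was within about 4 mm of its starting position. A few network answers were missing or landed on another object: the socket from both fixed cameras, and the stem puller from the top camera. Another camera found each of those in place.

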